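# Hold a temperature probe centred in the calibrator's wide bore

## Task

The temperature probe needs checking: slide the clamp jaw of its stand fully open, lift the probe out of the stand, and lower its steel rod from above into the widest of the three bores of the block calibrator until the dark ring on the rod is level with the block's top. The rod must hang upright in the middle of the bore and never touch the calibrator, neither its top, bore wall nor bottom. Finish while holding it there in the gripper, do not let go; leave the jaw open and do not disturb the sample cup, the vial or the tape roll.

Things in the scene. Friction and masses are not known exactly. Their poses are not given: they have to be found in the camera images.
- stand: fixed probe stand, 160 x 74 mm foot, aluminium platform on two columns. Origin on the desk straight under the probe's hole (9 mm hole through the platform, platform top 95 mm above the origin). Its x axis points along the length; the jaw opens toward its -x, y across, z up. The whole stand may be turned (yaw) up to 0.5 rad from the world axes and may stand left or right
- jaw (a joint): sliding clamp jaw on the stand's platform, m: 0 = shut (a steel fork lies over the probe's flange on both sides of the handle, so the probe cannot be lifted), 0.040 = fully open at the stop (fork well clear of the flange). Moves along the stand's -x as it grows; starts between 0 and 0.006; about 2 N of friction, stays where it is left. Carriage and fork top lie 107 mm above the desk
- jaw_tab (a point): centre of the upright grey tab on the jaw, by which it is pushed or pinched from above: 10 mm thick along the stand's x, 26 mm wide along the stand's y, from 107 to 147 mm above the desk (this point at 127 mm). On the stand's x axis, 65 mm to the -x side of the probe's axis when the jaw is shut (50 mm free between tab and handle). Its axes are the stand's axes
- probe_handle (a point): centre of the white round handle of the loose temperature probe: handle 20 mm in diameter, 70 mm tall, upright, this point half-way up it. z points up along the probe. Below the handle a flange 36 mm in diameter, 5 mm thick (its underside, 40 mm below this point, rests on the stand's platform), below that a steel rod 6 mm in diameter, 85 mm long. In the stand this point is 135 mm above the desk; the handle reaches from 100 to 170 mm. About 70 g, varying
- probe_mark (a point): middle of the dark 2 mm ring on the probe's rod, 50 mm above the rod's tip, 75 mm below the handle's centre; on the rod's axis
- probe_tip (a point): lower end of the probe's rod, on its axis, 125 mm below the handle's centre
- calibrator: fixed block calibrator, white housing 100 (x) x 130 (y) x 77 mm with an aluminium block whose top is 80 mm above the desk, origin on the desk under its middle, z up. Three round bores, 70 mm deep, in a row along its y: 8 mm wide at y = -37 mm, 10 mm at y = -9 mm, 16 mm (the wide one) at y = +27 mm. May be turned (yaw) up to 0.5 rad and may stand left or right
- wide_bore (a point): centre of the mouth of the widest bore (16 mm in diameter), level with the block's top, 80 mm above the desk; the bore goes straight down 70 mm from here
- cup_mid (a point): bystander: clear sample cup with capped tubes, 49 mm across, 66 mm tall, standing loose on the desk; this point half-way up. Leave it alone
- vial_mid (a point): bystander: small glass vial, 18 mm across, 36 mm tall, standing loose on the desk; this point half-way up. Leave it alone
- tape: bystander: roll of tape, 100 mm across, 25 mm tall, lying on the desk, origin under its middle. Leave it alone
Things that resemble listed ones, but are neither listed nor needed, are in the scene too. Leave any orange or red look-alike of the stand alone.

How it is judged:
On the way, in this order (a step that is already met when the one before it is completed fails the run):
1. the jaw is slid fully open (past 33 mm of 40) while the probe still sits in the stand (value of joint jaw above 0.033 m and distance of probe_handle from where it was at the start of the episode below 0.006 m), for 0.1 s.
2. the probe is lifted clear out of the stand, its tip above the platform (z of probe_tip in the frame of stand above 0.098 m and contact force between probe and the fingers above 0.5 N), for 0.1 s.
At the end, for the whole second after the job is handed in: The probe is held still in the gripper with its rod in the 16 mm bore: the tip and the dark ring each within 3 mm of the bore's axis, the ring within 6 mm of the height of the block's top, tilt under 0.08 rad, no contact with calibrator or stand; the jaw still open by more than 30 mm (value of joint jaw above 0.03 m and horizontal distance between each of probe_tip, probe_mark and wide_bore below 0.003 m and z of probe_mark in the frame of wide_bore between -0.006 and 0.006 m and angle between probe_handle's own z axis and vertical below 0.08 rad and contact force between probe and the fingers above 0.5 N and contact force between probe and calibrator below 0.1 N and contact force between probe and stand below 0.1 N and linear speed of probe below 0.02 m/s); the arm keeps its last pose, push and grip.
It fails at once if the probe touches the calibrator (more than 0.2 N) (contact force between probe and calibrator above 0.2 N).
It fails at once if the sample cup, the vial or the tape roll is moved by more than 15 mm (distance of any of cup_mid, vial_mid, tape from where it was at the start of the episode above 0.015 m).
It also fails if it takes over 64 s, if anything falls off the work surface, if the arm or the gripper's body presses on something with over 40 N, if the wrist force passes 120 N, or if a joint passes its speed limit or range.

## Robot

A 6-joint arm with a two-finger parallel gripper is mounted at the origin on a cart in front of the work surface, level with it; the furniture and walls round the work are solid. World frame = base frame: x ahead of the robot, y to its left, z up, the work surface at z = 0. Lengths are in m, angles in rad, forces in N, time in s.
With the tool pointing down it reaches from about 0.375 to 0.975 m from the base axis. Payload 3.8 kg.
Tool frame: the origin (TCP) lies at the very end of the fingers, on their centre line; the grasp point (between the pads) lies r.tcp_to_grasp behind it (r.tcp_to_grasp is the distance from the TCP to the grasp point, in m); z points along the fingers, y is the line along which they close (so a half turn about z gives the same grasp; the last joint's range is limited). The gripper opens to 85 mm and grips with 20 to 120 N. Pads are 22 mm wide; open, the fingers measure 114 mm over their backs; the gripper's body (76 mm by 85 mm) begins 54 mm behind the grasp point. The pads swing forward as they close: fully open they stand 13 mm farther back than shut.
Start: joints at [-1.198, 0.264, 1.604, -0, 1.274, -0.037], TCP at [0.269, -0.619, 0.231] pointing down, gripper open.
Joint ranges: [-2.63, 2.63], [-0.94, 2.18], [0.31, 2.57], [-1.31, 4.45], [0, 2.66], [-2.55, 2.55]. Speed limits (rad/s): [2.57, 2.57, 3.14, 3.14, 3.14, 3.14].

## Interface

Orientations are given as [roll, pitch, yaw] about the fixed x, y, z axes, in that order (R = Rz(yaw) Ry(pitch) Rx(roll)).
In Python, from station import r gives the robot as it stands.
- The arm moves only by the tool drive_tool, never from a script. Its arguments are lists of equal length, an entry for each row: "jaw": the finger opening in cm, from 0 to 8.54; "delta_pos": the shift along the tool's x, y, z in cm, a list of three; "delta_rot": the turn, a rotation vector about the tool's x, y, z in rad, a list of three. A call has 1 to 20 rows; each row shifts and turns the commanded pose from where the row before left it, along the tool's axes as they then stand; what a row does not reach is not made up. A row lasts 1/8 s, in which the tool goes at most 62.5 mm and 10.7 degrees, less where a joint would pass 70% of its speed; a pose out of reach is approached as far as the arm can. A call is refused whole if a number of a shift passes 6.25 or a number of a turn 0.188, either way. A call with a gripper value outside its range is refused whole. The fingers move at their own pace and stop on an object; "force" is the grip in N (left out, the last holds). Time passes only in rows, so rows that do not move let the fingers close. It gives the time, the measured TCP pose, the force, the opening and the grip force at its end, in the units of the state.
- r.sense(): the state, without advancing time (a new reading comes with each control period).
- r.capture(name): name is "scene" or "top" or "wrist"; returns a dict with "image" (384x512x3 uint8, red, green, blue), "K" (3x3 intrinsics, pixels), "R" (3x3) and "t" (3): a world point X has camera coordinates R X + t; the wrist camera has in their place "T_tool_cam" (4x4, takes a point from camera to tool coordinates, whose origin is the TCP and whose axes are the flange's). Camera axes: x right, y down, z forward; pixel columns grow to the right and rows downward; lengths in m; the calibration is good to about 2 mm. A picture is of the moment at which its call begins: read the wrist's pose just before it. There is no depth.
- r.sign_off(): hands the job in; it is judged then, once.
The state is a dict: "clock": time; "joint_pos": joint angles; "qd": joint speeds; "tau": joint torques, N m; "eef_pos": TCP position; "orientation": TCP orientation; "force": force on the tool from outside, world axes, zero at the start; "torque": the same for the moment, N m; "opening": finger opening in m; "grip_force": force on a finger pad.
Only numpy, scipy, OpenCV 4.12 (cv2) and the standard library are available. Lean on these libraries where they do the work, as an engineer would, in place of code of your own. Each camera call takes 0.05 s, during which the arm holds its last target. There are 200 camera calls.

## Working session

There is one attempt and no reset: what is moved stays moved. The work goes in short steps, Python scripts to look and compute and a tool call to move; the robot and the scene stay as the last step left them, time stands still between calls to the robot, and variables do not carry over. Pictures are saved under pics/ and viewed, at most 10 in all, crops included, and the job is handed in when it is done.

Besides the shell and the picture viewer there is one more tool, called after "Emit:" by a JSON object that holds its "method" and its "body". drive_tool: Moves the arm, as the interface text tells. Its arguments: {"type":"object","properties":{"jaw":{"type":"array"},"delta_pos":{"type":"array"},"delta_rot":{"type":"array"},"force":{"type":"number"}},"required":["jaw","delta_pos","delta_rot"]}

```bash
mkdir -p pics; ls; cat > h.py <<'E'
import numpy as np, cv2
from station import r
def ray(c,u,v):
    d=c["R"].T@np.linalg.inv(c["K"])@np.array([u,v,1.]); return -c["R"].T@c["t"], d
def onz(c,u,v,z):
    o,d=ray(c,u,v); return o+d*(z-o[2])/d[2]
def proj(c,X):
    p=c["K"]@(c["R"]@np.array(X)+c["t"]); return p[:2]/p[2]
E
python3 - <<'E'
from h import *
import pickle
a=r.capture("scene");b=r.capture("top")
pickle.dump((a,b),open("c.pkl","wb"))
for n,c in(("scene",a),("top",b)):
    cv2.imwrite(f"pics/{n}.png",cv2.resize(c["image"][:,:,::-1],(800,600),interpolation=cv2.INTER_CUBIC))
    print(n,c["K"].tolist(),(-c["R"].T@c["t"]).round(3),c["R"].round(3).tolist())
print(r.sense(),r.tcp_to_grasp)
E
```

```text
pics
scene [[356.7538219048566, 0.0, 258.0862754332003], [0.0, 356.7538219048566, 189.01168758243364], [0.0, 0.0, 1.0]] [0.269 0.785 0.561] [[-0.89, -0.456, -0.023], [-0.214, 0.462, -0.861], [0.403, -0.761, -0.509]]
top [[458.4377845786856, 0.0, 255.7730727179292], [0.0, 458.4377845786856, 198.48753030430564], [0.0, 0.0, 1.0]] [0.447 0.123 1.368] [[0.016, -1.0, 0.025], [-0.987, -0.02, -0.16], [0.16, -0.022, -0.987]]
{'clock': 0.1, 'joint_pos': array([-1.19790098e+00,  2.64688586e-01,  1.60528437e+00, -4.53195681e-06,
        1.27372389e+00, -3.68882323e-02]), 'qd': array([ 4.45995304e-05, -4.34419725e-04, -2.65246214e-03,  2.99103113e-04,
       -5.80462450e-05, -6.13604445e-05]), 'tau': array([-3.33455887e-05, -5.16709936e+01, -3.68589413e+01,  7.59178124e-05,
        6.29611721e-03, -1.78442392e-06]), 'eef_pos': array([ 0.26867937, -0.61846839,  0.23005394]), 'orientation': array([-3.13948973e+00, -7.32747689e-05,  4.09784832e-01]), 'force': array([-0.41060628,  0.1208365 , -1.36466001]), 'torque': array([ 0.00666757, -0.05768768, -0.00197171]), 'grip_force': 0.0, 'opening': 0.08554474590679269} 0.0187
```

View pics/scene.png

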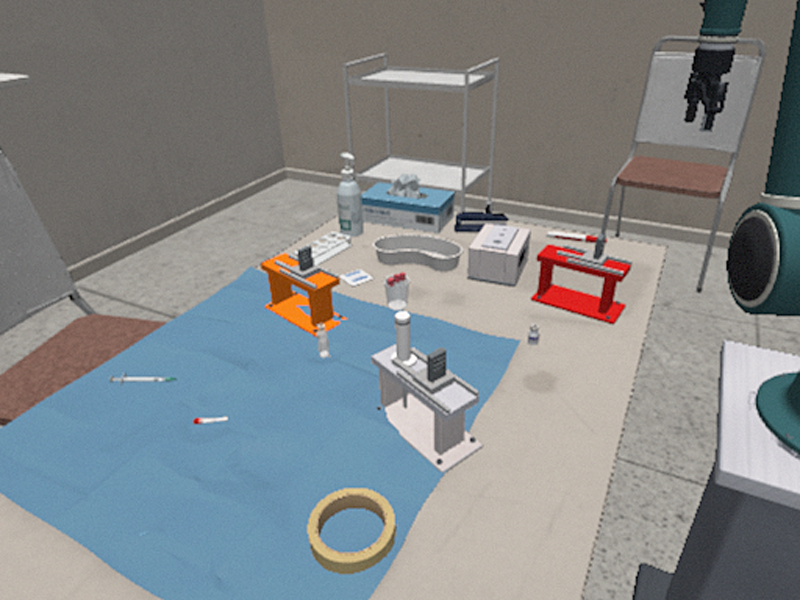

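View pics/top.png

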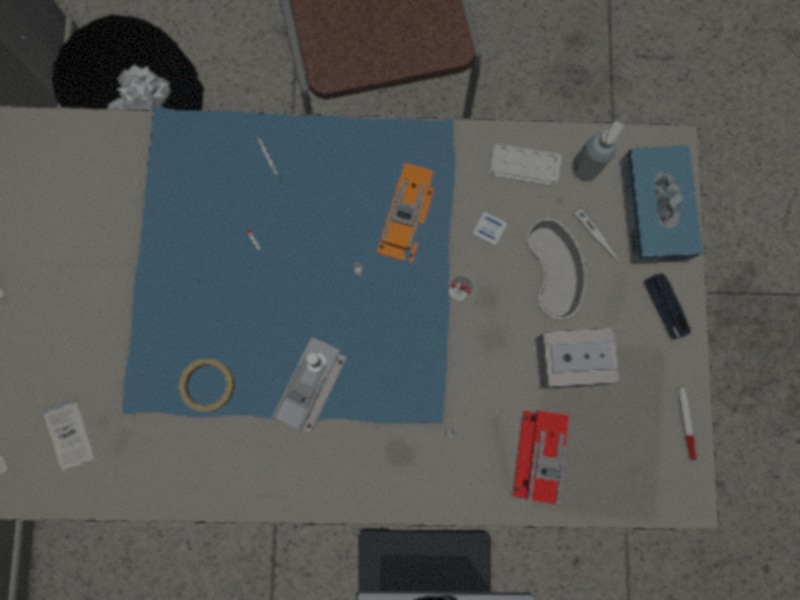

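The target is the grey stand with the white probe (scene ~(403,340), top ~(315,360)). The look-alikes are the orange stand (top (407,213)), the red stand (top (545,457)) and a small white vial-like item (top (358,268)); all rejected. The calibrator is at top (580,357), and its largest bore is the leftmost, at (567,357). Next is a close crop to check this and measure.

```bash
python3 - <<'E'
from h import *
import pickle
a,b=pickle.load(open("c.pkl","rb"))
im=b["image"][:,:,::-1]
A=im[212:280,170:226]; B=im[205:253,342:400]
f=lambda x,h:cv2.resize(cv2.convertScaleAbs(x,alpha=1.5),None,fx=7,fy=7,interpolation=cv2.INTER_CUBIC)
A=f(A,0);B=f(B,0);o=np.zeros((480,800,3),np.uint8);o[:A.shape[0],:A.shape[1]]=A;o[:B.shape[0],394:394+B.shape[1]]=B[:, :406]
cv2.imwrite("pics/crop.png",o)
for n,u,v,z in(("handle top",315,360,.17),("tab",297,398,.147),("wide",567,357,.08),("mid",588,356.5,.08),("small",603,355.5,.08),("cup",461,282,.066),("vial",450,433,.036),("tape",207,385,.025),("wv",358,268,.05)):
    print(n,onz(b,u*.64,v*.64,z).round(3))
E
```

```text
handle top [0.554 0.237 0.17 ]
tab [0.491 0.267 0.147]
wide [ 0.576 -0.21   0.08 ]
mid [ 0.578 -0.249  0.08 ]
small [ 0.58  -0.276  0.08 ]
cup [ 0.713 -0.019  0.066]
vial [ 0.436 -0.002  0.036]
tape [0.517 0.449 0.025]
wv [0.739 0.174 0.05 ]
```

View pics/crop.png

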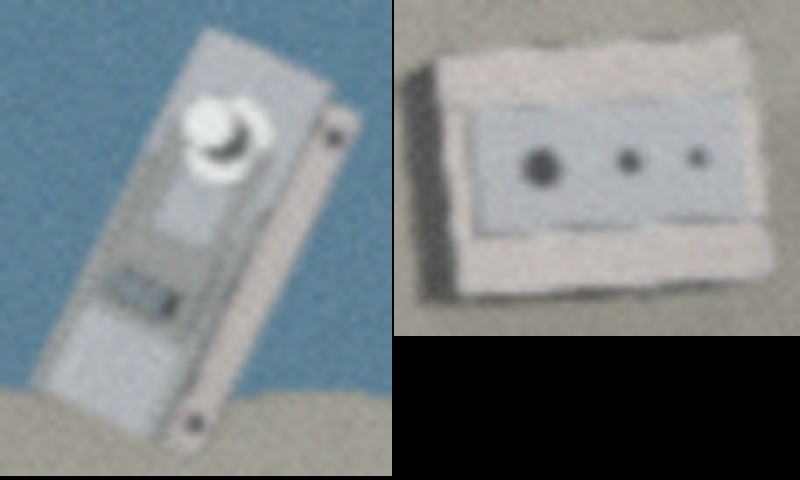

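The crop confirms the choice: a white probe in the grey stand, handle top at crop (207,122), tab at ~(145,290). The wide bore is at crop (543,168), with the mid and small ones at (629,161) and (698,157).

```bash
python3 - <<'E'
from h import *
import pickle
a,b=pickle.load(open("c.pkl","rb"))
f=lambda x,y,X0,Y0,z:onz(b,X0+(x+.5)/7-.5,Y0+(y+.5)/7-.5,z)
s=lambda x,y,z:f(x,y,170,212,z); k=lambda x,y,z:f(x-394,y,342,205,z)
print("handle",s(207,122,.17).round(4),"flange",s(227,138,.1).round(4))
p,q=s(205,30,.095),s(40,385,.095);d=p-q;print("edge",p.round(4),q.round(4),np.arctan2(d[1],d[0]))
p2,q2=s(332,90,.095),s(165,445,.095);d=p2-q2;print("edge",p2.round(4),q2.round(4),np.arctan2(d[1],d[0]), (p+q+p2+q2)/4)
print("tab",s(140,282,.147).round(4))
w,m,n=k(543,168,.08),k(629,161,.08),k(698,157,.08);print("bores",w,m,n); d=w-n; print("cal yaw",np.arctan2(-d[0],d[1]),np.linalg.norm(d))
h=s(207,122,.17);print("scene proj",[proj(a,X)*1.5625 for X in(h,[h[0],h[1],.1],w,n)])
E
```

```text
handle [0.5575 0.2435 0.17  ] flange [0.5578 0.2424 0.1   ]
edge [0.6012 0.2531 0.095 ] [0.4602 0.3124 0.095 ] -0.3980090992077969
edge [0.5781 0.2019 0.095 ] [0.4379 0.2628 0.095 ] -0.4095115173246359 [0.51935905 0.25757181 0.095     ]
tab [0.4987 0.2688 0.147 ]
bores [ 0.57576544 -0.21010795  0.08      ] [ 0.57927127 -0.24523453  0.08      ] [ 0.58143121 -0.27345038  0.08      ]
cal yaw 0.08920927365135708 0.06359531794695837
scene proj [array([402.56244903, 314.52379307]), array([403.76491088, 357.65548377]), array([498.13276319, 240.4318524 ]), array([505.34755228, 228.35057793])]
```

Emit:
{"method": "drive_tool", "body": {"jaw": [8.5, 8.5, 8.5, 8.5, 8.5, 8.5, 8.5, 8.5, 8.5, 8.5, 8.5, 8.5, 8.5, 8.5, 8.5, 8.5, 8.5, 8.5, 8.5, 8.5], "delta_pos": [[0, 0, -1], [0, 0, -1], [0, 0, -1], [0, 0, -1], [0, 0, -1], [5.6, -0.8, 0], [5.6, -0.8, 0], [5.6, -0.8, 0], [5.6, -0.8, 0], [5.6, -0.8, 0], [5.6, -0.8, 0], [5.6, -0.8, 0], [5.6, -0.8, 0], [5.6, -0.8, 0], [5.6, -0.8, 0], [5.6, -0.8, 0], [5.6, -0.8, 0], [5.6, -0.8, 0], [5.6, -0.8, 0], [0, 0, 0]], "delta_rot": [[0, 0, -0.151], [0, 0, -0.151], [0, 0, -0.151], [0, 0, -0.151], [0, 0, -0.151], [0, 0, 0], [0, 0, 0], [0, 0, 0], [0, 0, 0], [0, 0, 0], [0, 0, 0], [0, 0, 0], [0, 0, 0], [0, 0, 0], [0, 0, 0], [0, 0, 0], [0, 0, 0], [0, 0, 0], [0, 0, 0], [0, 0, 0]]}}

```text
clock: 2.6
eef_pos: [0.4756, 0.1487, 0.2806]
orientation: [-3.14, -0.0, 1.17]
force: [0.0, -0.6, -0.2]
opening: 0.0854
grip_force: 0.0
```

Emit:
{"method": "drive_tool", "body": {"jaw": [8.5, 8.5, 8.5], "delta_pos": [[4.0, -0.9, 0], [3.0, -0.9, 0], [0, 0, 0]], "delta_rot": [[0, 0, 0], [0, 0, 0], [0, 0, 0]]}}

```text
clock: 2.98
eef_pos: [0.4865, 0.2172, 0.2807]
orientation: [-3.141, 0.001, 1.166]
force: [-0.5, -0.1, 0.3]
opening: 0.0851
grip_force: 0.0
```

```bash
cat >> h.py <<'E'
from scipy.spatial.transform import Rotation as Ro
def wrist():
    s=r.sense(); c=r.capture("wrist"); T=np.eye(4); T[:3,:3]=Ro.from_euler("xyz",s["orientation"]).as_matrix(); T[:3,3]=s["eef_pos"]
    W=T@np.array(c["T_tool_cam"]); c["R"]=W[:3,:3].T; c["t"]=-W[:3,:3].T@W[:3,3]; return c,s
E
python3 - <<'E'
from h import *
import pickle
c,s=wrist(); pickle.dump(c,open("w1.pkl","wb"))
cv2.imwrite("pics/w1.png",cv2.resize(c["image"][:,:,::-1],(800,600),interpolation=cv2.INTER_CUBIC))
print(s["eef_pos"],-c["R"].T@c["t"],c["T_tool_cam"])
for X in([.5575,.2435,.17],[.4982,.268,.147]): print(proj(c,X)*1.5625)
E
```

```text
[0.4864949  0.2172365  0.28068847] [0.51243466 0.27965032 0.42284461] [[ 5.04743833e-04 -9.63557207e-01 -2.67501878e-01  6.74475833e-02]
 [ 9.99999848e-01  4.27352279e-04  3.47531722e-04 -8.28358993e-04]
 [-2.20549157e-04 -2.67502013e-01  9.63557276e-01 -1.42221176e-01]
 [ 0.00000000e+00  0.00000000e+00  0.00000000e+00  1.00000000e+00]]
[487.71255229 215.530578  ]
[379.43936875 214.50159279]
```

View pics/w1.png

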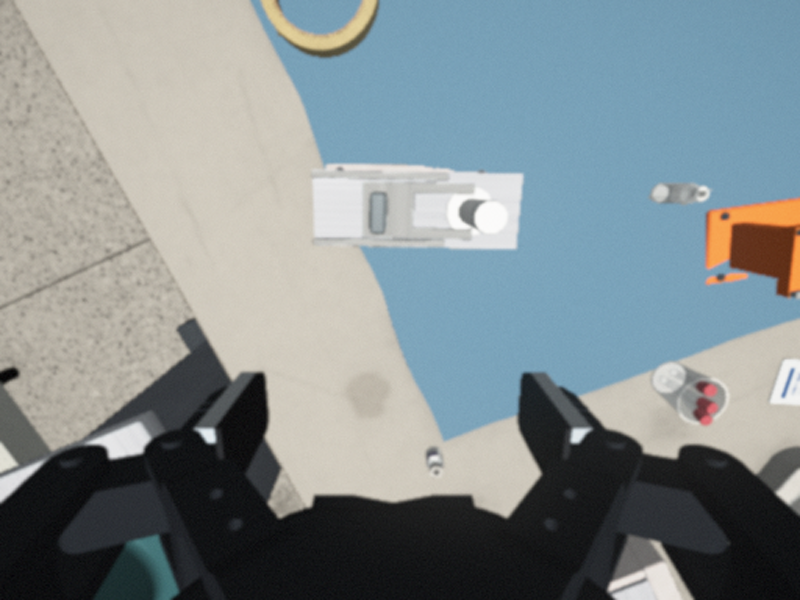

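The view shows the tab top at (379,213), the handle top at (491,217), and platform front-edge corners near (313,240) and (518,248).

```bash
python3 - <<'E'
from h import *
import pickle
c=pickle.load(open("w1.pkl","rb"));S=1/1.5625
h=onz(c,491*S,217*S,.17);t=onz(c,379*S,213.5*S,.147);print(h,t,np.linalg.norm((h-t)[:2]),np.arctan2(*(h-t)[[1,0]]))
for p,q in(((313,244),(518,249)),((313,178),(523,174))):
    p=onz(c,p[0]*S,p[1]*S,.095);q=onz(c,q[0]*S,q[1]*S,.095);d=q-p;print(np.arctan2(d[1],d[0]))
R=Ro.from_euler("xyz",r.sense()["orientation"]).as_matrix()
d=t-r.sense()["eef_pos"];print("tab in tool",(R.T@d*100).round(2))
E
```

```text
[0.5589881  0.24194586 0.17      ] [0.49819284 0.26868416 0.147     ] 0.06641536299144002 -0.41434674046875647
-0.4280886202999366
-0.385618431982607
tab in tool [ 5.31 -0.98 13.36]
```

Emit:
{"method": "drive_tool", "body": {"jaw": [4, 4, 4, 4, 4, 4, 4, 0.5, 0.5, 0.5, 0.5], "delta_pos": [[5.3, -1.0, 0], [0, 0, 0], [0, 0, 4], [0, 0, 4], [0, 0, 4], [0, 0, 4.2], [0, 0, 0], [0, 0, 0], [0, 0, 0], [0, 0, 0], [0, 0, 0]], "delta_rot": [[0, 0, 0], [0, 0, 0], [0, 0, 0], [0, 0, 0], [0, 0, 0], [0, 0, 0], [0, 0, 0], [0, 0, 0], [0, 0, 0], [0, 0, 0], [0, 0, 0]], "force": 30}}

```text
clock: 4.4
eef_pos: [0.5, 0.2696, 0.1219]
orientation: [3.139, -0.002, 1.164]
force: [-0.7, -3.2, 6.3]
opening: 0.0093
grip_force: 32.7
```

Emit:
{"method": "drive_tool", "body": {"jaw": [0.5, 0.5, 0.5, 0.5, 0.5, 0.5, 0.5, 0.5, 0.5, 0.5, 0.5], "delta_pos": [[0, 0, -0.3], [0, -0.5, 0], [0, -0.5, 0], [0, -0.5, 0], [0, -0.5, 0], [0, -0.5, 0], [0, -0.5, 0], [0, -0.5, 0], [0, -0.4, 0], [0, 0, 0], [0, 0, 0]], "delta_rot": [[0, 0, 0], [0, 0, 0], [0, 0, 0], [0, 0, 0], [0, 0, 0], [0, 0, 0], [0, 0, 0], [0, 0, 0], [0, 0, 0], [0, 0, 0], [0, 0, 0]]}}

```text
clock: 5.78
eef_pos: [0.4642, 0.2856, 0.1221]
orientation: [3.139, -0.003, 1.165]
force: [8.0, 3.6, -11.4]
opening: 0.0096
grip_force: 30.7
```

Emit:
{"method": "drive_tool", "body": {"jaw": [3, 5, 6, 6, 6, 6, 6, 6, 6], "delta_pos": [[0, 0, 0], [0, 0, 0], [0, 0, -4], [0, 0, -4], [0, 0, -4], [-5, 3.4, 0], [0, 3.5, 0], [0, 3.5, 0], [0, 0, 0]], "delta_rot": [[0, 0, 0], [0, 0, 0], [0, 0, 0], [0, 0, 0], [0, 0, 0], [0, 0, 0], [0, 0, 0], [0, 0, 0], [0, 0, 0]]}}

```text
clock: 6.9
eef_pos: [0.5398, 0.1968, 0.2428]
orientation: [3.141, -0.0, 1.163]
force: [-0.3, 0.1, 0.1]
opening: 0.0603
grip_force: 0.0
```

```bash
python3 - <<'E'
from h import *
import pickle
c,s=wrist(); pickle.dump(c,open("w2.pkl","wb"))
u,v=proj(c,[.559,.242,.15]).astype(int)
im=c["image"][max(0,v-75):v+75,max(u-120,0):u+80]; print(u,v,max(0,v-75),max(u-120,0),s["eef_pos"],s["orientation"])
cv2.imwrite("pics/w2.png",cv2.resize(im[:,:,::-1],None,fx=4,fy=4,interpolation=cv2.INTER_CUBIC))
E
```

```text
251 142 67 131 [0.53983938 0.19679947 0.24277834] [ 3.14100826e+00 -1.68086748e-06  1.16295042e+00]
```

View pics/w2.png

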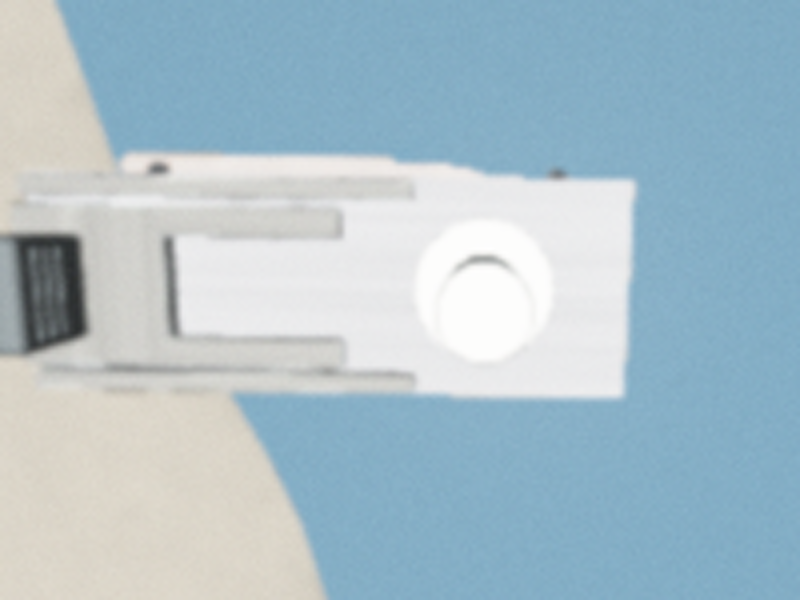

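The fork is well clear of the flange. Handle top is centred at crop (485,311) and the flange at (484,288).

```bash
python3 - <<'E'
from h import *
import pickle
c=pickle.load(open("w2.pkl","rb"))
g=lambda x,y,z:onz(c,131+(x+.5)/4-.5,67+(y+.5)/4-.5,z)
s=r.sense();R=Ro.from_euler("xyz",s["orientation"]).as_matrix()
for P in(g(485,311,.17),g(484,288,.1)): print(P,(R.T@(P-s["eef_pos"])*100).round(2))
E
```

```text
[0.55929899 0.24231751 0.17      ] [4.95 0.12 7.25]
[0.5592764  0.24234236 0.1       ] [ 4.95  0.13 14.25]
```

Emit:
{"method": "drive_tool", "body": {"jaw": [5, 5, 5, 5, 5, 5, 1.5, 1.5, 1.5, 1.5, 1.5, 1.5], "delta_pos": [[4.95, 0.12, 0], [0, 0, 0], [0, 0, 4], [0, 0, 4], [0, 0, 4.2], [0, 0, 0], [0, 0, 0], [0, 0, 0], [0, 0, 0], [0, 0, 0], [0, 0, 0], [0, 0, 0]], "delta_rot": [[0, 0, 0], [0, 0, 0], [0, 0, 0], [0, 0, 0], [0, 0, 0], [0, 0, 0], [0, 0, 0], [0, 0, 0], [0, 0, 0], [0, 0, 0], [0, 0, 0], [0, 0, 0]], "force": 40}}

```text
clock: 8.45
eef_pos: [0.5608, 0.2436, 0.1233]
orientation: [3.139, -0.003, 1.165]
force: [-1.5, -0.1, 7.0]
opening: 0.0193
grip_force: 39.6
```

Emit:
{"method": "drive_tool", "body": {"jaw": [1.5, 1.5, 1.5, 1.5, 1.5, 1.5, 1.5, 1.5, 1.5, 1.5], "delta_pos": [[0, 0, -0.5], [0, 0, -1.5], [0, 0, -1.5], [0, 0, -1.5], [0, 0, -2], [0, 0, -2], [0, 0, -2], [0, 0, -2], [0, 0, 0], [0, 0, 0]], "delta_rot": [[0, 0, 0], [0, 0, 0], [0, 0, 0], [0, 0, 0], [0, 0, 0], [0, 0, 0], [0, 0, 0], [0, 0, 0], [0, 0, 0], [0, 0, 0]]}}

```text
clock: 9.7
eef_pos: [0.5588, 0.2427, 0.2498]
orientation: [-3.141, 0.001, 1.165]
force: [-0.3, 0.9, -1.3]
opening: 0.0186
grip_force: 39.4
```

Emit:
{"method": "drive_tool", "body": {"jaw": [1.5, 1.5, 1.5, 1.5, 1.5, 1.5, 1.5, 1.5, 1.5, 1.5, 1.5, 1.5, 1.5, 1.5, 1.5, 1.5, 1.5], "delta_pos": [[-1.6, 0.7, 0], [-3.2, 1.4, 0], [-3.2, 1.4, 0], [-3.2, 1.4, 0], [-3.2, 1.4, 0], [-3.2, 1.4, 0], [-3.2, 1.4, 0], [-3.2, 1.4, 0], [-3.2, 1.4, 0], [-3.2, 1.3, 0], [-3.2, 1.3, 0], [-3.2, 1.3, 0], [-3.2, 1.3, 0], [-3.2, 1.3, 0], [-2.8, 1.1, 0], [0, 0, 0], [0, 0, 0]], "delta_rot": [[0, 0, 0], [0, 0, 0], [0, 0, 0], [0, 0, 0], [0, 0, 0], [0, 0, 0], [0, 0, 0], [0, 0, 0], [0, 0, 0], [0, 0, 0], [0, 0, 0], [0, 0, 0], [0, 0, 0], [0, 0, 0], [0, 0, 0], [0, 0, 0], [0, 0, 0]]}}

```text
clock: 11.82
eef_pos: [0.5557, -0.2567, 0.2494]
orientation: [-3.14, -0.001, 1.164]
force: [-0.3, 0.1, -0.7]
opening: 0.019
grip_force: 39.4
```

```bash
python3 - <<'E'
from h import *
import pickle
c,s=wrist(); a=r.capture("scene"); b=r.capture("top"); pickle.dump((c,s,a,b),open("w3.pkl","wb"))
print(s["eef_pos"],s["orientation"],proj(c,[.576,-.21,.08]))
cv2.imwrite("pics/w3.png",cv2.resize(c["image"][:,:,::-1],(800,600),interpolation=cv2.INTER_CUBIC))
E
```

```text
[ 0.55568618 -0.25668208  0.24938808] [-3.13962622e+00 -5.20746049e-04  1.16392180e+00] [252.31060946 135.92643265]
```

View pics/w3.png

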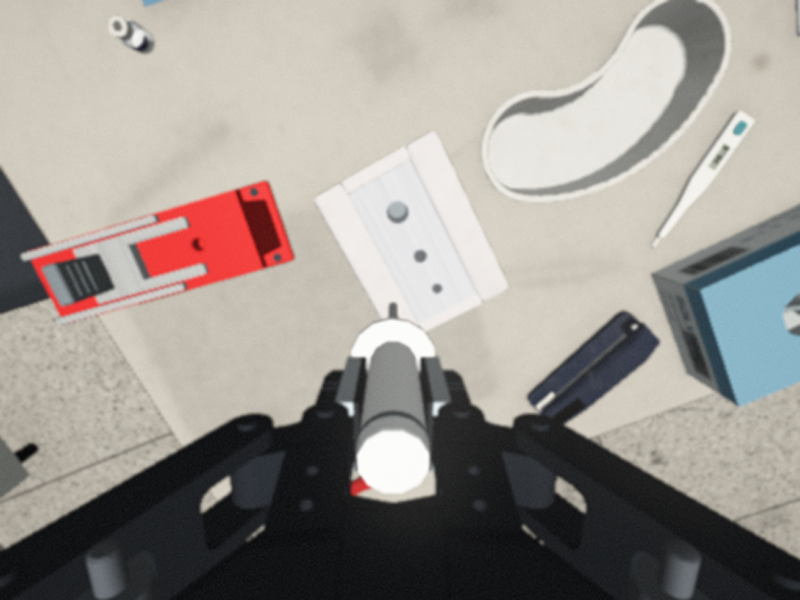

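The wrist view shows the held probe with its rod tip at (393,304) and the wide bore at (398,211).

```bash
python3 - <<'E'
from h import *
import pickle
c,s,a,b=pickle.load(open("w3.pkl","rb"))
g=cv2.cvtColor(c["image"],cv2.COLOR_RGB2GRAY);print(g[125:146,244:266:2])
m=(g<175).astype(np.uint8);m[:118]=0;m[150:]=0;m[:,:238]=0;m[:,272:]=0
for k in cv2.findContours(m,cv2.RETR_EXTERNAL,cv2.CHAIN_APPROX_NONE)[0]:
    if len(k)>15: e=cv2.fitEllipse(k);print(e);P=onz(c,*e[0],.08);print("bore",P)
R=Ro.from_euler("xyz",s["orientation"]).as_matrix()
print("in tool",(R.T@(P-s["eef_pos"])*100).round(3))
for z in(.113,.108): print("tip pred",proj(c,s["eef_pos"]+R@[0,0,z])*1.5625)
print(proj(c,s["eef_pos"]+R@[0,0,-.0187-.035+.005])*1.5625)
# crops: wrist tip, scene probe
u,v=proj(a,s["eef_pos"]).astype(int);print(u,v)
A=cv2.resize(a["image"][v-30:v+70,u-33:u+33],None,fx=6,fy=6,interpolation=cv2.INTER_CUBIC)
B=cv2.resize(c["image"][150:350,218:284],None,fx=3,fy=3,interpolation=cv2.INTER_CUBIC)
B2=cv2.resize(c["image"][170:215,230:275],None,fx=4,fy=4,interpolation=cv2.INTER_CUBIC)
o=np.zeros((600,800,3),np.uint8);o[:600,:396]=A;o[:600,400:598]=B;o[:180,610:790]=B2
cv2.imwrite("pics/c3.png",o[:,:,::-1]);
print("scene tip pred",(proj(a,s["eef_pos"]+R@[0,0,.113])-[u-33,v-30])*6,"top pred",(proj(a,s["eef_pos"]+R@[0,0,-.057])-[u-33,v-30])*6)
E
```

```text
[[231 228 229 232 233 233 234 233 234 231 231]
 [231 229 228 232 232 232 233 235 233 232 232]
 [231 230 229 230 232 229 231 233 234 231 232]
 [232 230 229 227 219 214 221 232 234 232 232]
 [231 230 227 214 201 194 200 220 233 233 231]
 [232 231 223 200 184 185 185 201 227 233 231]
 [232 231 214 187 180 183 182 186 209 233 232]
 [232 230 200 183 181 180 182 174 188 232 231]
 [232 229 186 179 179 180 182 176 168 228 233]
 [232 224 173 178 182 182 181 173 157 227 232]
 [232 220 163 179 178 179 181 171 152 226 233]
 [232 223 157 171 180 183 180 161 142 225 233]
 [232 226 159 159 177 179 172 144 145 226 233]
 [231 229 163 141 166 168 151 129 161 229 233]
 [231 231 182 132 142 142 133 122 184 231 234]
 [230 231 209 144 125 123 122 139 208 233 234]
 [231 232 225 178 134 124 135 178 227 232 234]
 [231 231 232 210 172 157 172 214 233 233 233]
 [233 231 232 229 213 207 213 229 234 233 233]
 [233 230 231 231 230 229 229 233 235 232 232]
 [233 232 232 232 232 230 230 231 234 232 231]]
((254.111083984375, 135.9839630126953), (11.591472625732422, 11.94438648223877), 0.8929986357688904)
bore [ 0.57783818 -0.21085979  0.08      ]
in tool [ 5.076  0.254 16.941]
tip pred [393.66100555 300.53793635]
tip pred [393.68473709 302.62169609]
[395.4999243 462.0050891]
333 97
scene tip pred [185.47072375 395.99581017] top pred [213.43283281  65.99931442]
```

View pics/c3.png

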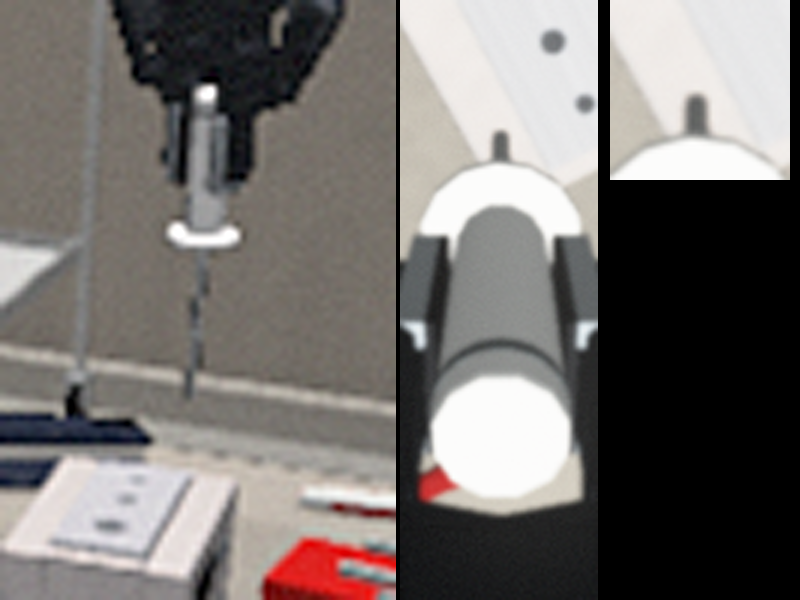

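The scene crop shows the probe hanging about upright: flange at (204,235), tip at (189,397), both close to the predicted positions. I'll quantify tilt and offset from the wrist view, which is near and sharp.

```bash
python3 - <<'E'
from h import *
import pickle
from scipy.optimize import least_squares
c,s,a,b=pickle.load(open("w3.pkl","rb"))
g=cv2.cvtColor(c["image"],cv2.COLOR_RGB2GRAY).astype(int)
m=(g>225).astype(np.uint8);m[:265]=0;m[:,:225]=0;m[:,280:]=0
k=max(cv2.findContours(m,cv2.RETR_EXTERNAL,cv2.CHAIN_APPROX_NONE)[0],key=cv2.contourArea);print("top",cv2.fitEllipse(k),cv2.boundingRect(k))
print("col251",g[186:212,251],"col252",g[186:212,252])
for y in(196,199,202):print(y,g[y,244:262])
# flange top-edge
print("flange rows",[(y,np.where(g[y,215:290]>243)[0][[0,-1]]+215) for y in(212,216,220,224) if (g[y,215:290]>243).any()])
iv=np.linalg.inv(np.array(c["T_tool_cam"]))
def pj(X): q=c["K"]@(iv[:3,:3]@X+iv[:3,3]); return q[:2]/q[2]
for dz in(.045,.050): # handle top above tcp
  for n,X in(("top",[0,0,-dz]),("flange far lower",[.018,0,-dz+.075]),("flange far upper",[.018,0,-dz+.07]),("tip far",[.003,0,-dz+.16]),("tip c",[0,0,-dz+.16])): print(dz,n,pj(np.array(X)).round(2))
E
```

```text
top ((251.27699279785156, 295.4316101074219), (39.69606018066406, 44.688899993896484), 92.00440216064453) (229, 276, 45, 40)
col251 [237 236 236 237 236 238 230 182 127 100 101 100  99 102 101 100 111 139
 196 245 252 252 252 252 252 252] col252 [238 237 237 236 236 237 231 189 136 109 104 105 103 106 104 104 110 131
 191 241 252 252 252 252 252 252]
196 [236 235 234 226 196 137 102 101 104 132 188 232 238 237 237 238 235 232]
199 [235 237 234 224 186 130 101 102 106 128 183 231 237 237 236 236 235 235]
202 [224 230 231 216 179 133 109 111 110 120 163 209 232 234 236 235 236 235]
flange rows [(212, array([234, 269])), (216, array([230, 272])), (220, array([228, 275])), (224, array([226, 276]))]
0.045 top [253.06 290.1 ]
0.045 flange far lower [252.34 198.09]
0.045 flange far upper [252.38 200.23]
0.045 tip far [251.94 188.86]
0.045 tip c [251.94 191.82]
0.05 top [253.14 297.73]
0.05 flange far lower [252.38 200.23]
0.05 flange far upper [252.41 202.49]
0.05 tip far [251.96 190.13]
0.05 tip c [251.95 193.14]
```

Emit:
{"method": "drive_tool", "body": {"jaw": [1.5, 1.5, 1.5, 1.5, 1.5, 1.5, 1.5], "delta_pos": [[2.5, 0.2, 0], [2.9, 0.1, 0], [0, 0, 0], [0, 0, 2], [0, 0, 2.3], [0, 0, 0], [0, 0, 0]], "delta_rot": [[0, 0, 0], [0, 0, 0], [0, 0, 0], [0, 0, 0], [0, 0, 0], [0, 0, 0], [0, 0, 0]]}}

```text
clock: 12.85
eef_pos: [0.5804, -0.2088, 0.2071]
orientation: [-3.141, 0.0, 1.164]
force: [-0.2, 0.2, 0.1]
opening: 0.0193
grip_force: 39.4
```

```bash
python3 - <<'E'
from h import *
import pickle
c,s=wrist(); a=r.capture("scene"); pickle.dump((c,s,a),open("w4.pkl","wb"))
print(s["eef_pos"],s["orientation"])
u,v=proj(a,s["eef_pos"]).astype(int);print(u,v)
A=cv2.resize(a["image"][v-30:v+70,u-33:u+33],None,fx=6,fy=6,interpolation=cv2.INTER_CUBIC)
B=cv2.resize(c["image"][165:215,227:277],None,fx=8,fy=8,interpolation=cv2.INTER_CUBIC)
o=np.zeros((600,800,3),np.uint8);o[:600,:396]=A;o[:400,400:800]=B
cv2.imwrite("pics/c4.png",o[:,:,::-1])
E
```

```text
[ 0.58041946 -0.20880432  0.20707297] [-3.14115403e+00  1.95975115e-04  1.16426582e+00]
319 114
```

View pics/c4.png

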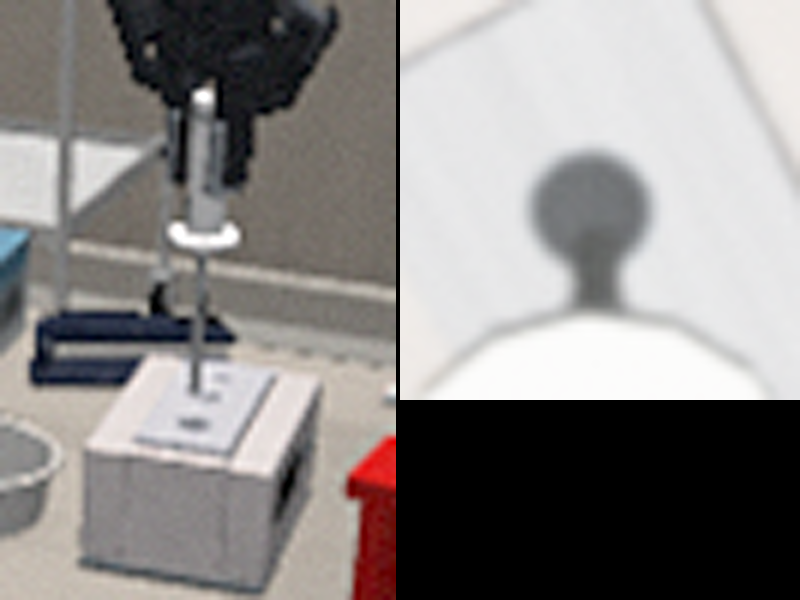

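The wrist crop has the bore at (590,208), rod axis at x≈597, tip edge at y≈235. The scene crop has the tip at (195,393) and the bore at (194,424).

```bash
python3 - <<'E'
from h import *
import pickle
c,s,a=pickle.load(open("w4.pkl","rb"))
g=cv2.cvtColor(c["image"],cv2.COLOR_RGB2GRAY).astype(int)
print(g[180:206,251],g[192,238:266],g[200,243:260])
m=(g<205).astype(np.uint8);m[:178]=0;m[196:]=0;m[:,:238]=0;m[:,266:]=0
k=max(cv2.findContours(m,cv2.RETR_EXTERNAL,cv2.CHAIN_APPROX_NONE)[0],key=cv2.contourArea)
k=k[k[:,0,1]<194];e=cv2.fitEllipse(k);print(e)
R=Ro.from_euler("xyz",s["orientation"]).as_matrix();T=lambda P:(R.T@(P-s["eef_pos"])*1000).round(1)
print("bore",T(onz(c,*e[0],.08)))
for z in(.0925,.0955,.0985):
  print(z,"wrist tip edge",T(onz(c,251.1,193.7,z)))
f=lambda x,y:((x+.5)/6-.5+319-33,(y+.5)/6-.5+114-30)
print("scene bore",T(onz(a,*f(194,424),.08)))
for z in(.0925,.0955,.0985): print("scene tip",T(onz(a,*f(195,393),z)))
# joint triangulation of tip wrist/scene
o1,d1=ray(c,251.1,193.7);o2,d2=ray(a,*f(195,393));d1/=np.linalg.norm(d1);d2/=np.linalg.norm(d2)
t=np.linalg.lstsq(np.c_[d1,-d2],o2-o1,rcond=None)[0];print("tri",o1+d1*t[0],o2+d2*t[1])
E
```

```text
[232 231 229 204 159 125 118 116 116 118 118 117 117 110 101 100 100 102
 104 102  99 102 106 134 197 244] [231 231 231 228 213 175 135 121 119 121 122 118 118 117 118 119 117 115
 119 143 189 223 233 234 233 231 229 229] [230 230 232 230 217 181 130  99  99 104 123 175 219 232 234 233 232]
((250.46693420410156, 191.13194274902344), (15.190323829650879, 15.657468795776367), 154.00831604003906)
bore [ -2.4  -1.5 127.1]
0.0925 wrist tip edge [ -1.8  -0.8 114.6]
0.0955 wrist tip edge [ -1.   -0.8 111.6]
0.0985 wrist tip edge [ -0.2  -0.8 108.6]
scene bore [  1.1  -3.7 127.1]
scene tip [ -7.4   4.3 114.6]
scene tip [-2.300e+00 -1.000e-01  1.116e+02]
scene tip [  2.8  -4.4 108.6]
tri [ 0.57928758 -0.20922992  0.09612564] [ 0.57894953 -0.20936817  0.09619608]
```

```bash
python3 - <<'E'
from h import *
import pickle
for fn,i,j in(("w3.pkl",1,2),("w4.pkl",1,2)):
    d=pickle.load(open(fn,"rb"));s,a=d[i],d[j];e=s["eef_pos"];R=Ro.from_euler("xyz",s["orientation"]).as_matrix()
    u0,v0=proj(a,e).astype(int)
    P=lambda X:(proj(a,e+R@np.array(X))-[u0-33,v0-30]+.5)*6-.5
    for t in(0,.03): print(fn,t,[P([-t*(z+.0187),0,z]).round(1).tolist() for z in(-.0487,.022,.0265,.075,.1115)])
    g=cv2.cvtColor(a["image"],cv2.COLOR_RGB2GRAY).astype(float)
    for y in range(v0+12,v0+36,2):
        w=g[y,u0-8:u0+8]; bg=np.median(w); k=np.clip(abs(w-bg)-12,0,None); print(round((y-v0+30.5)*6),round(((k*np.arange(16)).sum()/max(k.sum(),1)-8+33.5)*6,1),end=" | ")
    print()
E
```

```text
w3.pkl 0 [[214.5, 85.9], [202.4, 228.4], [201.6, 237.2], [193.8, 329.2], [188.2, 395.8]]
w3.pkl 0.03 [[213.3, 86.2], [204.0, 227.9], [203.4, 236.6], [197.4, 327.9], [193.1, 393.9]]
255 213.0 | 267 153.0 | 279 206.5 | 291 205.4 | 303 193.7 | 315 194.8 | 327 195.0 | 339 153.0 | 351 199.9 | 363 199.6 | 375 182.0 | 387 205.4 | 
w4.pkl 0 [[212.3, 90.7], [203.0, 230.2], [202.4, 238.8], [196.3, 328.9], [192.0, 394.0]]
w4.pkl 0.03 [[211.0, 91.1], [204.6, 229.7], [204.2, 238.2], [200.1, 327.4], [197.1, 392.0]]
255 169.6 | 267 193.9 | 279 198.9 | 291 158.6 | 303 163.1 | 315 175.4 | 327 228.9 | 339 222.7 | 351 223.9 | 363 185.3 | 375 199.3 | 387 194.8 |
```

Emit:
{"method": "drive_tool", "body": {"jaw": [1.5, 1.5, 1.5, 1.5, 1.5], "delta_pos": [[-0.05, -0.07, 0], [0, 0, 0], [-0.02, 0, 1.1], [0, 0, 0], [0, 0, 0]], "delta_rot": [[0, 0.015, 0], [0, 0, 0], [0, 0, 0], [0, 0, 0], [0, 0, 0]]}}

```text
clock: 13.58
eef_pos: [0.5796, -0.2084, 0.1957]
orientation: [-3.141, -0.015, 1.165]
force: [-0.0, -0.0, -0.3]
opening: 0.0189
grip_force: 39.4
```

```bash
python3 - <<'E'
from h import *
import pickle
c,s=wrist(); a=r.capture("scene"); pickle.dump((c,s,a),open("w5.pkl","wb"))
print(s["eef_pos"],s["orientation"])
u,v=proj(a,s["eef_pos"]).astype(int);print(u,v)
A=cv2.resize(a["image"][v-30:v+70,u-33:u+33],None,fx=6,fy=6,interpolation=cv2.INTER_CUBIC)
B=cv2.resize(c["image"][165:215,227:277],None,fx=8,fy=8,interpolation=cv2.INTER_CUBIC)
o=np.zeros((600,800,3),np.uint8);o[:600,:396]=A;o[:400,400:800]=B
cv2.imwrite("pics/c5.png",o[:,:,::-1])
g=cv2.cvtColor(c["image"],cv2.COLOR_RGB2GRAY).astype(int)
print(g[178:206,251],g[190,238:266],g[201,243:260])
m=(g<205).astype(np.uint8);m[:174]=0;m[198:]=0;m[:,:236]=0;m[:,268:]=0
k=max(cv2.findContours(m,cv2.RETR_EXTERNAL,cv2.CHAIN_APPROX_NONE)[0],key=cv2.contourArea)
k=k[k[:,0,1]<195];e=cv2.fitEllipse(k);print(e,onz(c,*e[0],.08))
R=Ro.from_euler("xyz",s["orientation"]).as_matrix()
o1,d1=ray(c,*e[0])
print("bore tool",(R.T@(onz(c,*e[0],.08)-s["eef_pos"])*1000).round(1),"tip edge",(R.T@(onz(c,251.1,193.3,s["eef_pos"][2]-.1115)-s["eef_pos"])*1000).round(1))
E
```

```text
[ 0.57961652 -0.2083757   0.19574802] [-3.14067789 -0.01499566  1.16494816]
319 118
[233 233 232 232 232 230 231 232 230 216 174 134 117 116 112 109 102 103
 100 101 100 104 100 100 110 139 196 243] [231 231 230 230 229 228 224 201 175 148 130 123 120 117 119 117 122 136
 162 192 220 230 232 231 230 230 230 232] [231 224 206 174 138 116 101  98 100 101 108 115 134 161 192 215 230]
((251.06564331054688, 195.21160888671875), (14.566646575927734, 16.132614135742188), 75.3364028930664) [ 0.57797351 -0.20975877  0.08      ]
bore tool [ -3.7  -0.9 115.7] tip edge [ -0.6  -0.8 111.5]
```

View pics/c5.png

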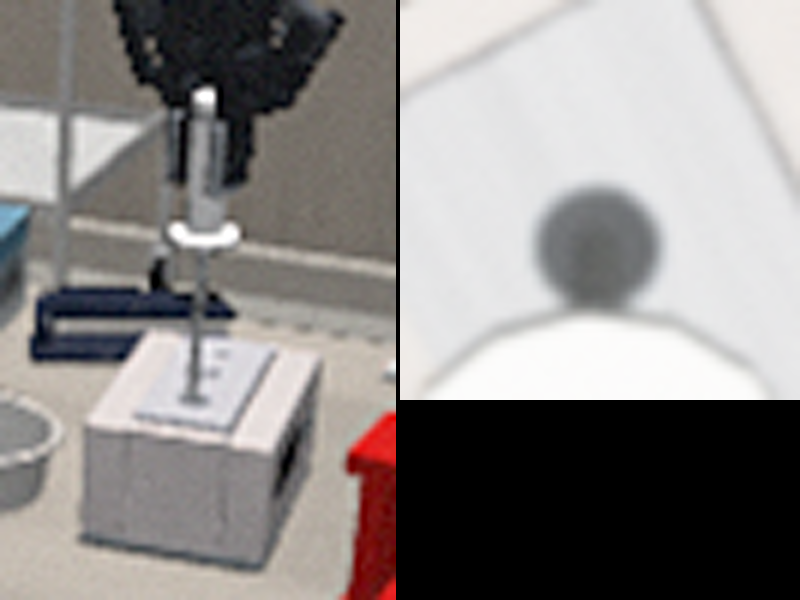

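The tip is centred over the wide bore: tip (-3.6,-0.8) mm against bore (-3.7,-0.9) mm in tool axes. I'll lower it straight down.

Emit:
{"method": "drive_tool", "body": {"jaw": [1.5, 1.5, 1.5, 1.5, 1.5, 1.5], "delta_pos": [[-0.01, 0, 0.6], [-0.01, 0, 0.7], [-0.01, 0, 0.7], [-0.01, 0, 0.7], [0, 0, 0], [0, 0, 0]], "delta_rot": [[0, 0, 0], [0, 0, 0], [0, 0, 0], [0, 0, 0], [0, 0, 0], [0, 0, 0]]}}

```text
clock: 14.42
eef_pos: [0.5799, -0.2086, 0.1693]
orientation: [3.142, -0.015, 1.165]
force: [0.2, -0.4, -1.0]
opening: 0.019
grip_force: 39.4
```

Emit:
{"method": "drive_tool", "body": {"jaw": [1.5, 1.5, 1.5, 1.5, 1.5, 1.5, 1.5], "delta_pos": [[-0.01, 0, 0.6], [-0.01, 0, 0.7], [-0.01, 0, 0.7], [-0.01, 0, 0.78], [0, 0, 0], [0, 0, 0], [0, 0, 0]], "delta_rot": [[0, 0, 0], [0, 0, 0], [0, 0, 0], [0, 0, 0], [0, 0, 0], [0, 0, 0], [0, 0, 0]]}}

```text
clock: 15.3
eef_pos: [0.5802, -0.2087, 0.1419]
orientation: [3.141, -0.015, 1.165]
force: [0.1, -0.1, -0.5]
opening: 0.0189
grip_force: 39.4
```

```bash
python3 - <<'E'
from h import *
import pickle
c,s=wrist(); a=r.capture("scene"); print(s["eef_pos"],s["orientation"],s["force"])
u,v=proj(a,s["eef_pos"]).astype(int);print(u,v)
A=cv2.resize(a["image"][v-20:v+40,u-25:u+25],None,fx=8,fy=8,interpolation=cv2.INTER_CUBIC)
B=cv2.resize(c["image"][165:215,227:277],None,fx=8,fy=8,interpolation=cv2.INTER_CUBIC)
o=np.zeros((480,800,3),np.uint8);o[:480,:400]=A;o[:400,400:800]=B
cv2.imwrite("pics/c6.png",o[:,:,::-1])
f=lambda X:(proj(a,X)-[u-25,v-20]+.5)*8-.5
e=s["eef_pos"];R=Ro.from_euler("xyz",s["orientation"]).as_matrix()
print("pred flange underside",f(e+R@[-.001,0,.0265]),"mark",f(e+R@[-.002,0,.0615]),"bore",f([.578,-.2098,.08]))
E
```

```text
[ 0.58017941 -0.20868234  0.14192688] [ 3.14077117 -0.01498761  1.16485417] [ 0.14526589 -0.08045845 -0.52429811]
318 135
pred flange underside [204.66763304 230.44286929] mark [199.86656263 312.20168822] bore [204.2581154 313.8242225]
```

View pics/c6.png

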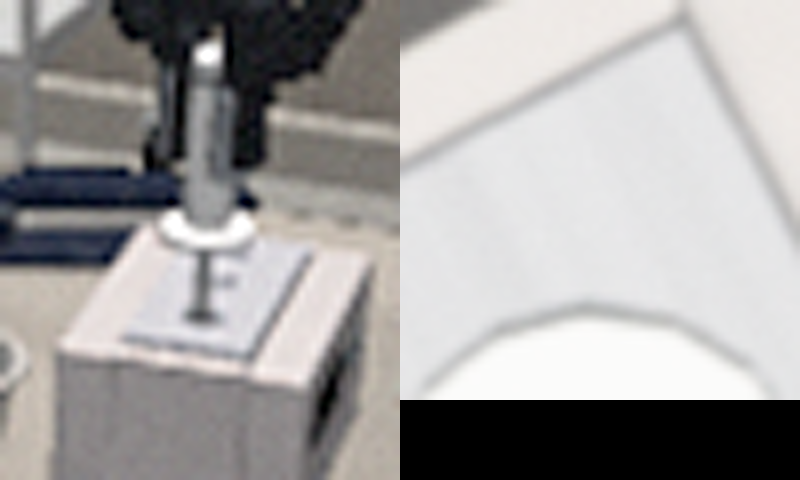

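The rod enters the middle of the wide bore: it meets the mouth at ≈(203,318) in the scene crop, with the flange at (207,229) at the predicted height. I'll take out the 0.6 mm sideways drift and hand in.

Emit:
{"method": "drive_tool", "body": {"jaw": [1.5, 1.5, 1.5, 1.5], "delta_pos": [[0, -0.07, 0], [0, 0, 0], [0, 0, 0], [0, 0, 0]], "delta_rot": [[0, 0, 0], [0, 0, 0], [0, 0, 0], [0, 0, 0]]}}

```text
clock: 15.9
eef_pos: [0.5792, -0.2083, 0.1415]
orientation: [-3.142, -0.015, 1.165]
force: [-0.3, -0.2, -2.0]
opening: 0.019
grip_force: 39.4
```

```bash
python3 -c "
from station import r
s=r.sense();print(s['eef_pos'],s['force'],s['grip_force']);print(r.sign_off())"
```

```text
[ 0.57920701 -0.20825355  0.14145595] [-0.31982215 -0.24986128 -1.99383266] 39.399974942207336
the job is handed in; nothing more can be done
None
```

I handed the job in at about 16 s: the jaw is open about 39 mm and the gripper holds the probe in the widest bore. By the cameras the ring is within about 2 mm of the block's top and the rod within about 1 mm of the bore's centre. No contact force showed on the way down, but the sign-off returned no verdict.

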